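Tea tin back into the tight row

ROBOT

A 6-joint arm with a two-finger parallel gripper is mounted at the origin on the work surface. World frame = base frame: x ahead of the robot, y to its left, z up, the work surface at z = 0. Lengths are in m, angles in rad, forces in N, time in s.
With the tool pointing down it reaches from about 0.325 to 0.775 m from the base axis. Payload 5.5 kg.
Tool frame: the origin (TCP) lies between the finger pads; the fingertips stand 8 mm ahead of it and the grasp point (between the pads) lies 11 mm behind it (tcp_to_tips is the distance from the TCP to the fingertips, in m); z points along the fingers, y is the line along which they close (so a half turn about z gives the same grasp; the last joint's range is limited). The gripper opens to 88 mm and grips with 3 to 60 N. Pads are 20 mm wide; open, the fingers measure 115 mm over their backs; the gripper's body (75 mm by 178 mm) begins 61 mm behind the grasp point.
Start: joints at [1.048, 0.091, 1.231, -0, 1.82, -0.057], TCP at [0.269, 0.536, 0.231] pointing down, gripper open.
Joint ranges: [-2.87, 2.87], [-0.86, 2.18], [0.17, 2.46], [-1.51, 4.65], [0.06, 2.69], [-2.65, 2.65]. Speed limits (rad/s): [2.57, 2.57, 3.01, 3.14, 3.14, 3.14].

INTERFACE

Orientations are given as a unit quaternion [w, x, y, z].
In Python, from bench import * gives the robot as it stands. Calls block until the motion is done:
- move_to(position, orientation): joint-space move of the TCP to a pose.
- move_l(position, speed=0.15, orientation=None): straight line of the TCP; orientation=None keeps the orientation; speed is the mean speed in m/s.
- movej(angles): joint-space move.
- gripper_open() and close(): open the fingers fully, or close them until they stop; the grip force is fixed at half the most.
- hold(seconds).
- inverse_kinematics(position, orientation): joint angles nearest the present ones, or None.
- state(): the state.
- get_image(name): name is "scene" or "top" or "wrist"; returns a dict with "frame" (400x640x3 uint8, blue, green, red), "depth" (400x640 float32, m along the optical axis (not along the pixel's ray), 0 where there is no reading), "camera_matrix" (3x3 intrinsics, pixels), "view" (4x4, takes a point from world to camera coordinates). Camera axes: x right, y up, looking along -z (the intrinsics and any distortion apply to the point x, -y, -z); pixel columns grow to the right and rows downward; lengths in m; the calibration is good to about 2 mm. A picture is of the moment at which its call begins.
A pose or a line that the arm cannot do raises IKError and nothing moves.
- job_done(): hands the job in; it is judged then, once.
The state is a dict: "time": time; "joint_pos": joint angles; "dq": joint speeds; "joint_torque": joint torques, N m; "ee_pos": TCP position; "ee_rot": TCP orientation; "ft_force": force on the tool from outside, world axes, zero at the start; "moment": the same for the moment, N m; "finger_gap": finger opening in m; "finger_force": force on a finger pad.
Only numpy, scipy, OpenCV 4.12 (cv2) and the standard library are available. Lean on these libraries where they do the work, as an engineer would, in place of code of your own. Each camera call takes 0.05 s, during which the arm holds its last target. There are 200 camera calls.

TASK

Put the copper tea tin back in its place in the marble rack, between the blue tin and the yellow tin. The row has crept together, so gently nudge the tins on either side apart until they stop against the ends of the rack, without ramming them, then slide the copper tin in from the front, upright and square, until it is fully home and flush with its neighbours. Do not drop it, knock a tin over, or disturb the mug, butter dish, plate and teaspoon.

Things in the scene. Friction and masses are not known exactly. Their poses are not given: they have to be found in the camera images.
- tin_copper: the tin to put away: copper coloured, pale panel on its lid, upright on the counter in front of the rack, left or right. Closed tea tin, lid stays on, 66 (x) by 62 (y) by 80 mm high, upright corners rounded 2.5 mm, 0.15 to 0.3 kg. Origin centre of its underside, x from front to back, z up; either of its two x ends may face the front.
- tin_blue: blue tin, same size, in the rack against the back bars, one of the two middle tins (left or right varies). The gap between it and the yellow one is 37 to 39 mm. Origin centre of its underside, x towards the back of the rack, y along the row. Pushed low down it slides (1.5 to 5 N with the tin beyond it) until the row meets the rack's end, which does not give; pushed near its top it may tip.
- tin_yellow: yellow tin, same size, axes and behaviour, facing the blue one across the gap. The rack is screwed down and is not tracked: a marble slab, 14 mm high, on which the row stands, with steel bars 72 mm high behind the tins and at both ends, 315 mm apart inside. The row is not centred in it: how much room is left beyond each end tin is unknown (1 to 25 mm). With all five tins in, 5 mm is left over.
- tin_red: red tin, same size and axes, next to the blue or the yellow tin, at one end of the row, 1 to 2.5 mm from it. In front of the tins' front faces, the slab goes on for about 45 mm as an open ledge, at the same height as the row stands on; the end bars stop 3 mm in front of the tins.
- tin_green: green tin, same size and axes, at the other end of the row, likewise. The four tins' backs are within 2 mm of the back bars, so a fifth tin that is fully home stands flush with them.
- mug: glass mug, bystander: 80 mm across, 95 mm high, handle reaching 77 mm out towards its +y; origin at the centre of its underside. It stands in front of the rack on the side away from the copper tin.
- butter_dish: white ceramic butter dish with its lid and blue knob, bystander: 110 (x) by 180 (y) by 83 mm high; right of the rack. Origin at the centre of its underside.
- plate: blue plastic plate, bystander, 210 mm across, 18 mm high; left of the rack. Origin at the centre of its underside.
- teaspoon: steel teaspoon, bystander, 118 mm long and 7 mm high, lying in front of the rack near the middle. Origin near its middle, on the counter; x along it, bowl at +x.
Things that resemble listed ones, but are neither listed nor needed, are in the scene too. There is more than one size of the tin_blue; the job needs the larger.

How it is judged:
By the outcome, as a careful person would: the job done as asked, in the order asked, and still so for the second after the job is handed in, with the robot touching nothing.
It also fails if it takes over 72 s, if anything falls off the work surface, if the arm or the gripper's body presses on something with over 40 N, if the wrist force passes 120 N, or if a joint passes its speed limit or range.

## Working session

There is one attempt and no reset: what is moved stays moved. The work goes in short steps, each a Python script; the robot and the scene stay as the last script left them, time stands still between calls to the robot, and variables do not carry over. Pictures are saved under pics/ and viewed, at most 10 in all, crops included, and the job is handed in when it is done.

```bash
mkdir -p pics; ls; python3 - <<'E'
from bench import *
import cv2,numpy as np
for n in("scene","top"):
    i=get_image(n); cv2.imwrite(f"pics/{n}0.png",i["frame"]); np.savez(f"pics/{n}0.npz",**{k:i[k] for k in("frame","depth","camera_matrix","view")})
    print(n,i["camera_matrix"].round(1).tolist(),i["view"].round(3).tolist(), [k for k in i])
s=state();print(s)
E
```

```text
pics
scene [[504.0, 0.0, 316.9], [0.0, 504.0, 206.5], [0.0, 0.0, 1.0]] [[0.133, 0.991, -0.014, -0.084], [-0.727, 0.107, 0.678, 0.401], [0.674, -0.08, 0.735, -1.578], [0.0, 0.0, 0.0, 1.0]] ['frame', 'depth', 'camera_matrix', 'view']
top [[448.7, 0.0, 316.1], [0.0, 448.7, 203.1], [0.0, 0.0, 1.0]] [[-0.004, -1.0, 0.019, 0.017], [0.995, -0.002, 0.102, -0.558], [-0.102, 0.019, 0.995, -1.003], [0.0, 0.0, 0.0, 1.0]] ['frame', 'depth', 'camera_matrix', 'view']
{'time': 0.1, 'joint_pos': array([ 1.04830385e+00,  9.17614236e-02,  1.23175083e+00,  1.76172725e-05,
        1.81983868e+00, -5.66828148e-02]), 'dq': array([ 0.0005167 , -0.00208794, -0.00203835, -0.00216327,  0.00133496,
        0.00033386]), 'joint_torque': array([ 2.93254416e-03, -4.47861564e+01, -4.07569814e+01,  6.99127419e-02,
        2.84897187e-02, -5.43452370e-05]), 'ee_pos': array([0.26934314, 0.53585246, 0.22964149]), 'ee_rot': array([-2.59227942e-04,  2.30802698e-01,  9.73000175e-01, -8.40096004e-04]), 'ft_force': array([-0.21243028,  0.06633083, -0.02627074]), 'moment': array([-0.04414978,  0.03060654,  0.00363612]), 'finger_force': 0.0, 'finger_gap': 0.08785058569860418}
```

View pics/top0.png

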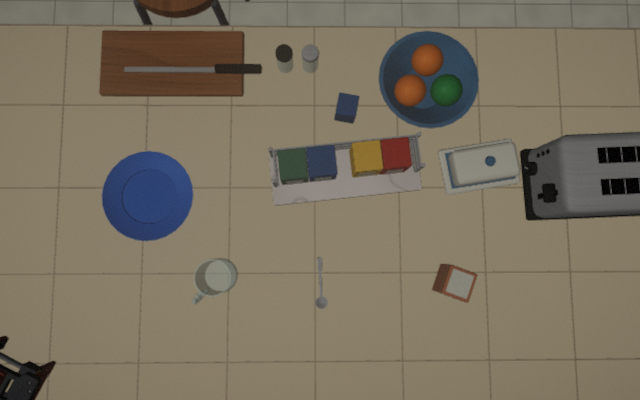

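View pics/scene0.png

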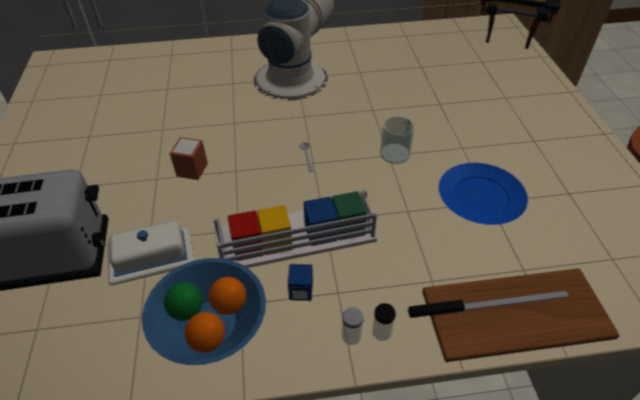

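The top view shows the row (green 292,165; blue 321,162; yellow 366,158; red 395,155), the copper tin at (458,282), the spoon at (320,285), and the mug at (217,277). The small blue decoy is behind the rack at (347,107).

```bash
cat > h.py <<'E'
import numpy as np,cv2
def ray_pts(d,uv,z):
    K,V=d["camera_matrix"],d["view"]; R,t=V[:3,:3],V[:3,3]; c=-R.T@t
    p=np.linalg.inv(K)@np.c_[uv,np.ones(len(uv))].T; w=(R.T@(p*np.array([[1],[-1],[-1]]))).T
    return c+w*((z-c[2])/w[:,2])[:,None]
def cloud(d):
    K,V=d["camera_matrix"],d["view"]; D=d["depth"]; v,u=np.indices(D.shape)
    P=np.stack([(u-K[0,2])/K[0,0]*D,-(v-K[1,2])/K[1,1]*D,-D],-1)
    return (P-V[:3,3])@V[:3,:3]
HSV=dict(red=((0,3),(150,255)),)
def quat(yaw):  # tool down, tool y along world direction yaw+90deg..; tool x at yaw
    from scipy.spatial.transform import Rotation as Ro
    c,s=np.cos(yaw),np.sin(yaw)
    q=Ro.from_matrix(np.array([[c,s,0],[s,-c,0],[0,0,-1]])).as_quat()
    return q[[3,0,1,2]]
E
python3 - <<'E'
from h import *
d=dict(np.load("pics/top0.npz")); P=cloud(d); hsv=cv2.cvtColor(d["frame"],cv2.COLOR_BGR2HSV)
for n,(u,v) in dict(green=(292,165),blue=(321,162),yellow=(366,158),red=(395,155),copperlid=(458,282),copper=(440,280),mug=(217,277),butter=(485,160),slab=(340,185),spoon=(320,275)).items():
    print(n,hsv[v,u],P[v,u].round(3))
tops=dict(green=(292,165),blue=(321,162),yellow=(366,158),red=(395,155),copper=(458,282))
for n,(u,v) in tops.items():
    h0=hsv[v,u].astype(int); zt=.08 if n=="copper" else .094
    near=np.hypot(*(P[...,:2]-P[v,u,:2]).transpose(2,0,1))<.06
    m=near&(abs(P[...,2]-zt)<.008)
    if n!="copper": m&=(abs(hsv[...,0].astype(int)-h0[0])<9)&(hsv[...,1]>90)
    m=cv2.morphologyEx(m.astype(np.uint8),cv2.MORPH_OPEN,np.ones((3,3)))
    c=max(cv2.findContours(m,0,1)[0],key=cv2.contourArea)[:,0]
    w=ray_pts(d,c.astype(float),zt); r=cv2.minAreaRect(w[:,:2].astype(np.float32)*1000)
    print(n,m.sum(),np.median(P[m>0][:,2]).round(4),[np.round(x,1) for x in r])
# non-counter heights in front
m=(P[...,2]>.004)&(P[...,2]<.3)
n,l,s,c=cv2.connectedComponentsWithStats(m.astype(np.uint8))
for i in range(1,n):
    if s[i,4]>60: print(s[i],P[l==i].min(0).round(3),P[l==i].max(0).round(3))
E
```

```text
green [60 54 75] [0.634 0.069 0.093]
blue [111  94  81] [0.641 0.006 0.095]
yellow [ 21 166 141] [ 0.65  -0.092  0.094]
red [  3 172 111] [ 0.656 -0.156  0.093]
copperlid [ 21  27 133] [ 0.381 -0.289  0.079]
copper [ 11 126  77] [ 0.383 -0.261  0.04 ]
mug [ 30  25 135] [0.39  0.244 0.004]
butter [99 29 88] [ 0.65  -0.363  0.071]
slab [ 16  23 145] [ 0.601 -0.041  0.018]
spoon [ 20  13 115] [0.393 0.007 0.009]Traceback (most recent call last):
  File "<stdin>", line 12, in <module>
ValueError: max() iterable argument is empty
```

```bash
cat > tops.py <<'E'
from h import *
def tops(d,seeds,tol=.008):
    P=cloud(d); hsv=cv2.cvtColor(d["frame"],cv2.COLOR_BGR2HSV); out={}
    for n,(u,v) in seeds.items():
        h0=hsv[v,u].astype(int); zt=.08 if n=="copper" else .094
        near=np.hypot(*(P[...,:2]-P[v,u,:2]).transpose(2,0,1))<.06
        m=near&(abs(P[...,2]-zt)<tol)
        if n!="copper": m&=(abs(hsv[...,0].astype(int)-h0[0])<9)&(hsv[...,1]>38)
        m=cv2.morphologyEx(m.astype(np.uint8),cv2.MORPH_OPEN,np.ones((3,3)))
        c=max(cv2.findContours(m,0,1)[0],key=cv2.contourArea)[:,0]
        w=ray_pts(d,c.astype(float),zt); r=cv2.minAreaRect(w[:,:2].astype(np.float32)*1000)
        b=ray_pts(d,c.astype(float),zt)
        out[n]=r; print(n,m.sum(),np.median(P[m>0][:,2]).round(4),[np.round(x,1) for x in r])
    return out
E
python3 - <<'E'
from tops import *
d=dict(np.load("pics/top0.npz")); P=cloud(d)
tops(d,dict(green=(292,165),blue=(321,162),yellow=(366,158),red=(395,155),copper=(458,282)))
m=(P[...,2]>.005)&(P[...,2]<.3)
n,l,s,c=cv2.connectedComponentsWithStats(m.astype(np.uint8))
for i in range(1,n):
    if s[i,4]>60: print(s[i],P[l==i].min(0).round(3),P[l==i].max(0).round(3))
# end bars & back bars: bright grey pts z 0.05-0.09 near row, outside tins
q=P[(P[...,2]>.07)&(P[...,2]<.092)&(P[...,0]>.58)&(P[...,0]<.72)&(P[...,1]>-.23)&(P[...,1]<.13)]
print(q.min(0),q.max(0))
E
python3 -c "
import cv2;f=cv2.imread('pics/top0.png')[120:215,255:440];cv2.imwrite('pics/crop1.png',cv2.convertScaleAbs(cv2.resize(f,None,fx=4,fy=4,interpolation=2),alpha=1.5))"
```

```text
green 794 0.0939 [array([637.5,  68.2]), array([64.7, 58.9]), np.float64(5.9)]
blue 818 0.0938 [array([644.3,   4.8]), array([65.7, 59.9]), np.float64(6.0)]
yellow 844 0.0938 [array([654.8, -95.7]), array([67. , 61.6]), np.float64(5.9)]
red 844 0.0935 [array([ 661.7, -158.1]), array([67.7, 63.4]), np.float64(6.0)]
copper 889 0.0795 [array([ 377.7, -290.8]), array([63.2, 65.6]), np.float64(69.2)]
[ 100   30  162   68 9558] [0.816 0.144 0.005] [0.983 0.528 0.04 ]
[ 379   31  100   98 7599] [ 0.723 -0.356  0.005] [ 0.975 -0.128  0.101]
[276  44  18  29 404] [0.876 0.069 0.005] [0.916 0.107 0.08 ]
[302  45  18  28 401] [0.877 0.008 0.005] [0.915 0.047 0.081]
[335  93  25  31 579] [ 0.752 -0.084  0.005] [ 0.809 -0.029  0.065]
[ 269  132  157   74 8446] [ 0.555 -0.233  0.005] [0.724 0.126 0.1  ]
[  438   132   202    90 12949] [ 0.516 -0.742  0.005] [ 0.713 -0.277  0.185]
[ 102  151   92   90 4062] [0.475 0.3   0.005] [0.682 0.51  0.024]
[ 192  258   46   47 1073] [0.335 0.196 0.005] [0.433 0.286 0.099]
[ 433  264   45   39 1170] [ 0.337 -0.332  0.005] [ 0.418 -0.253  0.086]
[316 287  12  22  73] [ 0.318 -0.009  0.005] [0.366 0.016 0.011]
[  0 336   9  14  89] [0.279 0.568 0.219] [0.302 0.579 0.244]
[ 40 361  16  14  95] [0.195 0.481 0.005] [0.258 0.635 0.266]
[ 0.59706235 -0.22315199  0.07002709] [0.70947418 0.11933368 0.09199907]
```

View pics/crop1.png

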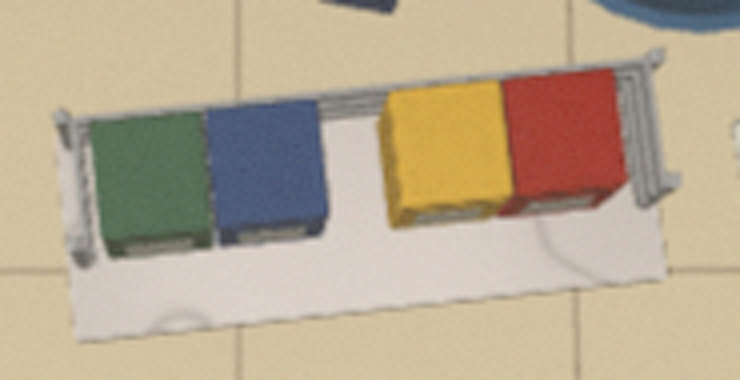

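The crop shows the gap between blue and yellow, with room left beyond green (small) and beyond red (larger). The measured sizes (about 66 x 62) and heights fit, with rack yaw at about 6.0° and the gap centre near (0.6495, -0.0455). Next I go into the gap with closed fingers and nudge the tins at low height.

```bash
cat > r.py <<'E'
from bench import *
from h import *
from scipy.spatial.transform import Rotation as Ro
TH=np.radians(6.0); ex=np.array([np.cos(TH),np.sin(TH),0]); ey=np.array([-np.sin(TH),np.cos(TH),0]); ez=np.array([0,0,1.])
G0=np.array([.6495,-.0455,0])
def Q(yaw,tilt=0,axis=ex):
    c,s=np.cos(yaw),np.sin(yaw)
    q=(Ro.from_rotvec(axis*tilt)*Ro.from_matrix([[c,s,0],[s,-c,0],[0,0,-1]])).as_quat()
    return q[[3,0,1,2]]
def best(pos,yaw):
    "yaw or yaw+pi, whichever turns the last joint less"
    j0=state()["joint_pos"]; o=[]
    for y in(yaw,yaw+np.pi):
        j=inverse_kinematics(list(pos),list(Q(y)))
        if j is not None: o.append((np.abs(np.array(j)-j0).max(),y,np.round(j,2)))
    return min(o,key=lambda t:t[0])
E
python3 - <<'E'
from r import *
p=G0+ez*.17; b=best(p,TH+np.pi/2); print(b); y=b[1]
move_to(list(p),list(Q(y))); close(); print(state()["time"],state()["finger_gap"])
i=get_image("wrist"); cv2.imwrite("pics/w1.png",cv2.convertScaleAbs(i["frame"],alpha=1.5))
np.savez("pics/w1.npz",**{k:i[k] for k in("frame","depth","camera_matrix","view")})
print(state()["ee_pos"],state()["ft_force"])
E
```

```text
(np.float64(1.1704872223352858), np.float64(1.6755160819145563), array([-0.12,  0.23,  1.19, -0.  ,  1.73, -0.23]))
3.9167 0.0003539706097398993
[ 0.64951278 -0.04550484  0.17001673] [0.54022328 0.55360937 0.38922887]
```

View pics/w1.png

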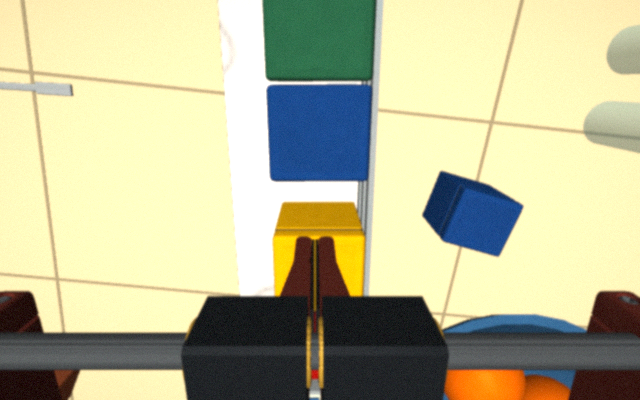

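The wrist view shows the gap between the blue lid edge (320,180) and the yellow lid edge (320,235), with the fingers above it. I check those edges by casting rays and then go in.

```bash
python3 - <<'E'
from r import *
d=dict(np.load("pics/w1.npz"))
for z,uv in((.094,[[320,180],[320,235],[275,236],[363,236],[271,180],[368,179],[371,80],[266,80]]),(.014,[[320,203]])):
    w=ray_pts(d,np.array(uv,float),z)-G0
    print(z,np.c_[w@ex,w@ey].round(4).tolist())
E
```

```text
0.094 [[0.0037, 0.0198], [0.0039, -0.0196], [-0.0273, -0.0204], [0.0337, -0.0203], [-0.0287, 0.0198], [0.0353, 0.0205], [0.0343, 0.0827], [-0.0295, 0.0826]]
0.014 [[0.0051, -0.0233]]
```

```bash
cat >> r.py <<'E'
PC=G0+ex*.003
def nudge(sgn,y,a=np.radians(3),zt=.034):
    "push along sgn*ey in 1 mm steps until the row stops against the rack's end"
    q=list(Q(y,sgn*a)); f=lambda: -sgn*float(np.dot(state()["ft_force"],ey))
    move_l(list(PC+ez*zt+ey*sgn*.004),.03,q); hold(.1); b=f(); x=.004; L=[]
    while x<.045:
        x+=.001; move_l(list(PC+ez*zt+ey*sgn*x),.02,q); F=f()-b; L.append((round(x*1000),round(F,1)))
        if F>8: break
    s=state(); e=float((s["ee_pos"]-PC)@ey); print(L,"end",e,"t",s["time"]); return e
E
python3 - <<'E'
from r import *
y=1.67552
move_l(list(PC+ez*.17),.2,list(Q(y))); move_l(list(PC+ez*.034),.15); print(state()["ft_force"],state()["time"])
e=nudge(1,y); 
E
```

```text
[0.66493342 0.48780617 0.4263169 ] 5.275
[(5, -0.3), (6, -0.0), (7, 1.4), (8, 0.2), (9, 0.7), (10, 0.6), (11, 1.1), (12, 2.2), (13, 2.7), (14, 2.4), (15, 2.4), (16, 1.8), (17, 3.9), (18, 5.7), (19, 8.7)] end 0.016996743424350386 t 9.4083
```

```bash
python3 - <<'E'
from r import *
y=1.67552
move_l(list(PC+ez*.034),.08,list(Q(y)))
e=nudge(-1,y); 
move_l(list(PC+ez*.034-ey*.01),.05,list(Q(y)))
move_l(list(PC+ez*.17-ey*.01),.2)
i=get_image("wrist"); np.savez("pics/w2.npz",**{k:i[k] for k in("frame","depth","camera_matrix","view")})
i=get_image("top"); np.savez("pics/t2.npz",**{k:i[k] for k in("frame","depth","camera_matrix","view")})
f=np.vstack([get_image("wrist")["frame"][:,:],]); t=cv2.resize(i["frame"][120:215,255:440],(640,329))
cv2.imwrite("pics/w2.png",cv2.resize(cv2.convertScaleAbs(np.vstack([f,t]),alpha=1.5),None,fx=.8,fy=.8)); print(state()["time"])
E
```

```text
[(5, 0.8), (6, 0.6), (7, 0.9), (8, 0.4), (9, 1.4), (10, 2.5), (11, 1.7), (12, 1.7), (13, 2.2), (14, 2.2), (15, 1.5), (16, 0.8), (17, 2.9), (18, 1.5), (19, 1.3), (20, 1.8), (21, 1.6), (22, 2.7), (23, 1.5), (24, 2.0), (25, 1.2), (26, 1.7), (27, 2.1), (28, 6.0), (29, 9.0)] end -0.0270887970777311 t 16.4333
17.95
```

View pics/w2.png

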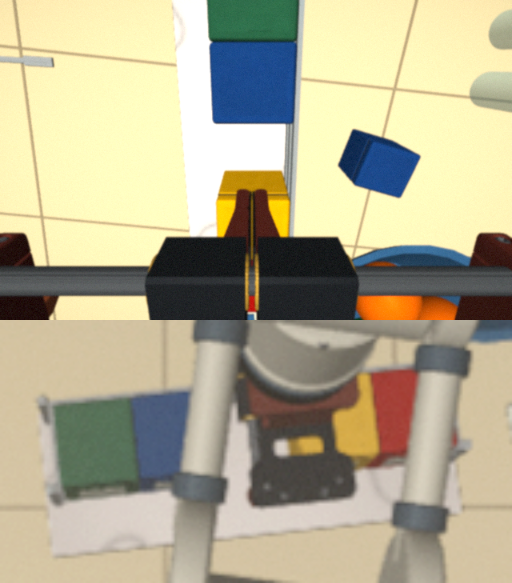

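Both sides now look spread: the blue edge is at about row 154 and the yellow lid edge at about row 245 of the wrist image. I check the gap width from it and then go for the copper tin.

```bash
python3 - <<'E'
from r import *
d=dict(np.load("pics/w2.npz")); hsv=cv2.cvtColor(d["frame"],cv2.COLOR_BGR2HSV)
bl=(abs(hsv[...,0].astype(int)-110)<12)&(hsv[...,1]>110)
ye=(abs(hsv[...,0].astype(int)-24)<8)&(hsv[...,1]>150)
for u in(280,300,345,):
    rb=np.where(bl[:230,u])[0].max(); col=d["frame"][200:262,u].astype(int).sum(1); g=np.diff(cv2.GaussianBlur(col.astype(np.float32).reshape(-1,1),(1,5),0)[:,0])
    ry=np.where(ye[:,u])[0].min(); re=200+35+np.argmax(abs(g[35:])) 
    w=ray_pts(d,np.array([[u,rb+.5],[u,re]],float),.094)-PC; w2=ray_pts(d,np.array([[u,ry]],float),.014)-PC
    print(u,rb,ry,re,(w@ey*1000).round(1),(w2@ey*1000).round(1),(w@ex*1000).round(1))
# copper near-end grasp plan
c=np.array([.3777,-.2908,0]); yaw=np.radians(-20.8)
print([best(c+ez*.1,yaw)], [best(PC+ez*.1,TH)])
E
```

```text
280 153 215 248 [ 27.9 -38.6] [-44.2] [-22.7 -24.6]
300 152 213 236 [ 28.6 -29.5] [-42.2] [ -9.9 -10.6]
345 152 213 248 [ 28.6 -38.5] [-42.1] [18.9 20.6]
[(np.float64(1.447068153263036), np.float64(-0.36302848441482055), array([-0.73, -0.23,  1.77, -0.  ,  1.6 ,  1.21]))] [(np.float64(1.5559047194847302), np.float64(3.246312408709453), array([-0.12,  0.25,  1.29, -0.  ,  1.61, -1.8 ]))]
```

The gap is 66.8 mm by vision. Its centre is at -5.1 mm by vision and -5.05 mm by contact, so both agree. Now I hover behind the copper tin and refine its pose.

```bash
python3 - <<'E'
from r import *
c=np.array([.3777,-.2908,0]); yaw=np.radians(-20.8); t=np.array([np.cos(yaw),np.sin(yaw),0])
move_to(list(c-t*.06+ez*.2),list(Q(yaw))); gripper_open()
i=get_image("wrist"); P=cloud(i); print(state()["time"])
m=((abs(P[...,2]-.08)<.006)&(np.hypot(P[...,0]-c[0],P[...,1]-c[1])<.07)).astype(np.uint8)
m=cv2.morphologyEx(m,cv2.MORPH_OPEN,np.ones((5,5)))
k=max(cv2.findContours(m,0,1)[0],key=cv2.contourArea)[:,0]
print(np.median(P[m>0][:,2]),k.min(0),k.max(0),cv2.minAreaRect((ray_pts(i,k.astype(float),.08)[:,:2]*1000).astype(np.float32)))
f=cv2.convertScaleAbs(i["frame"],alpha=1.5); cv2.drawContours(f,[k[:,None]],-1,(0,255,0),1); cv2.imwrite("pics/w3.png",f)
E
```

```text
20.85
0.07985884570131987 [272  65] [356 154] ((380.3050537109375, -293.19708251953125), (61.36307144165039, 64.37008666992188), 69.24181365966797)
```

View pics/w3.png

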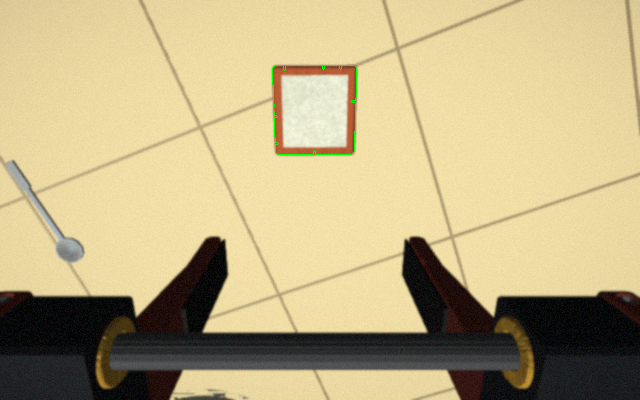

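The lid outline spans (272–356, 65–154), and the pose is (0.3803, -0.2932) at yaw -20.8°, agreeing with the first measurement. I grasp the front 20 mm of the tin, because the fingers must stay outside the slot.

```bash
python3 - <<'E'
from r import *
c=np.array([.3803,-.2932,0]); yaw=np.radians(-20.8); t=np.array([np.cos(yaw),np.sin(yaw),0])
g=c-t*.022
move_to(list(g+ez*.12),list(Q(yaw))); move_l(list(g+ez*.027),.12); close(); hold(.2)
s=state(); print(s["time"],s["finger_gap"],s["finger_force"],s["ee_pos"])
move_l(list(g+ez*.10),.12)
pre=PC-ey*.00505+ex*(-.085-.022)
move_to(list(pre+ez*.11),list(Q(TH))); move_l(list(pre+ez*.0425),.1); hold(.2)
s=state(); print(s["time"],s["finger_gap"],s["ft_force"],s["ee_pos"])
i=get_image("wrist"); P=cloud(i)
np.savez("pics/w4.npz",**{k:i[k] for k in("frame","depth","camera_matrix","view")})
cv2.imwrite("pics/w4.png",cv2.convertScaleAbs(i["frame"],alpha=1.5))
E
```

```text
22.95 0.06224165939028389 29.96490217745304 [ 0.35995165 -0.28537391  0.02737887]
25.8583 0.06168610295295335 [-0.2198502  -0.05684692 -2.4307513 ] [ 0.54686752 -0.06145634  0.0428977 ]
```

View pics/w4.png

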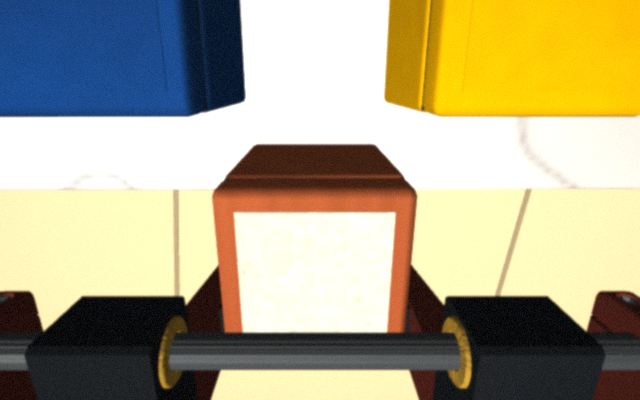

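The copper lid spans columns 215–413 (centre 314), and the slot walls at 244 and 387 give a centre of about 315, square with the rack. I slide it in with force checks.

```bash
python3 - <<'E'
from r import *
b=state()["ft_force"].copy(); ok=True
base=PC-ey*.00505-ex*.022
for s in(-.07,-.06,-.05,-.042,-.035,-.028):
    move_l(list(base+ex*s+ez*.0425),.06); F=state()["ft_force"]-b; v=[round(float(F@a),1) for a in(ex,ey,ez)]; print(s,v)
    if abs(v[0])>6 or abs(v[1])>6: print("STOP"); ok=False; break
if ok:
    for dz in range(1,6):
        move_l(list(base+ex*s+ez*(.0425-.0005*dz)),.02); F=(state()["ft_force"]-b)[2]; print("z",dz,round(float(F),1))
        if F>2: break
print(state()["time"],state()["ee_pos"])
i=get_image("wrist"); cv2.imwrite("pics/w5.png",cv2.convertScaleAbs(i["frame"],alpha=1.5))
E
```

```text
-0.07 [-0.1, -0.4, 0.1]
-0.06 [0.6, 0.7, -0.1]
-0.05 [1.2, -0.4, 0.0]
-0.042 [1.1, -0.4, -0.4]
-0.035 [0.4, -0.0, -0.4]
-0.028 [0.5, 0.3, 0.1]
z 1 -0.2
z 2 -0.1
z 3 1.2
z 4 4.8
28.7583 [ 0.60339735 -0.05544459  0.04115153]
```

View pics/w5.png

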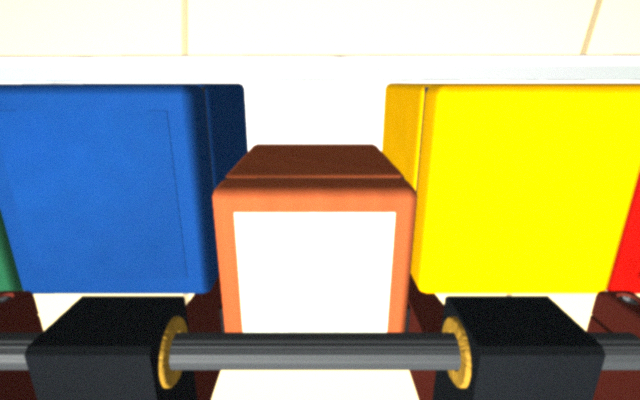

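The tin stands 38 mm deep between its neighbours, level and touching the slab. I release, back off, close the fingers and push it home low down.

```bash
python3 - <<'E'
from r import *
L=PC-ey*.00505
gripper_open(); p=state()["ee_pos"]; move_l(list(L-ex*.115+ez*p[2]),.12); close()
q=list(Q(TH,-np.radians(3),ey)); move_l(list(L-ex*.09+ez*.034),.08,q); hold(.15)
f=lambda:-float(state()["ft_force"]@ex); b=f(); s=-.078; move_l(list(L+ex*s+ez*.034),.05); o=[]
while s<-.034:
    s+=.0015 if s<-.05 else .001; move_l(list(L+ex*s+ez*.034),.03); F=f()-b; o.append((round(s*1000,1),round(F,1)))
    if F>6: break
print(o,(state()["ee_pos"]-L)@ex,state()["time"])
move_l(list(L-ex*.09+ez*.034),.1); move_l(list(L-ex*.09+ez*.15),.2,list(Q(TH)))
move_l(list(L-ex*.14+ez*.24),.25)
i=get_image("wrist"); np.savez("pics/w6.npz",**{k:i[k] for k in("frame","depth","camera_matrix","view")})
cv2.imwrite("pics/w6.png",cv2.convertScaleAbs(i["frame"],alpha=1.3)); print(state()["time"])
E
```

```text
[(-76.5, 0.3), (-75.0, 0.5), (-73.5, -0.8), (-72.0, 1.3), (-70.5, 0.3), (-69.0, 0.4), (-67.5, -0.3), (-66.0, 0.5), (-64.5, 1.0), (-63.0, -0.4), (-61.5, 0.0), (-60.0, 0.6), (-58.5, 0.6), (-57.0, 1.2), (-55.5, 0.4), (-54.0, 1.1), (-52.5, -0.0), (-51.0, -0.6), (-49.5, 0.2), (-48.5, 0.9), (-47.5, 1.2), (-46.5, 1.4), (-45.5, 0.5), (-44.5, 1.1), (-43.5, 3.7), (-42.5, 7.2)] -0.04361681836775439 38.9583
40.925
```

View pics/w6.png

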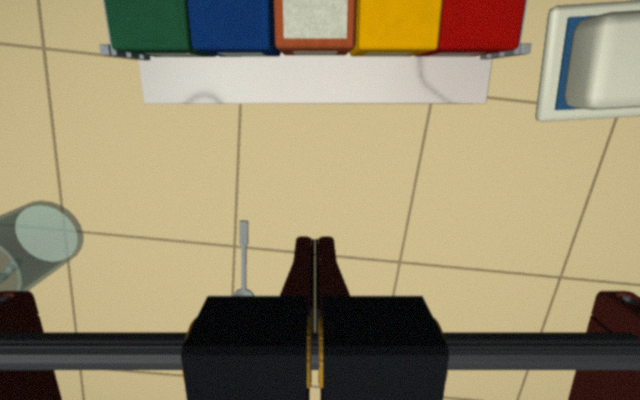

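The wrist view shows five tins in line: copper in the middle (275–355) with its front edge at row 50, against about 51–52 for its neighbours. The force stop against the back bars came at the expected depth, and the mug, spoon and dish were not disturbed.

```bash
python3 -c "
from bench import *
hold(.3);print(state()['ft_force'],job_done())"
```

```text
the job is handed in; nothing more can be done
[-0.13126448 -0.08693795 -0.16877506] None
```

The copper tin is back between the blue and yellow tins, pushed home against the back bars and flush with its neighbours to within 1–2 mm by eye; the job was handed in at about 41 s of the 72 s allowed.

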